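Empty the bell bin into the cash tin

TASK

Lift the shallow knobbed tray off the bin it covers and stand it on the cork mat; then lift that bin straight up and level out of the organiser frame and tip its three brass bells into the steel cash tin from just above the tin. Finally stand the empty bin upright on the cork mat as well. Leave the other two bins in their pockets and do not push the frog or anything else about.

Things in the scene. Friction and masses are not known exactly. Their poses are not given: they have to be found in the camera images.
- frame: Fixed wooden organiser frame, 129 (x) x 233 (y) x 45 mm high, with three pockets in a row along its y at y = -75, 0, +75 mm. Each pocket is 113 x 67 mm, its floor is 5 mm above the counter and it is 40 mm deep. Origin: centre of the underside. Turned by up to 0.25 rad.
- bell_bin: Loose wooden scoop bin, 160 g, in any of the three pockets (1.5 mm clear on each side), covered by the tray, holding three bells. 110 (x) x 64 (y) x 55 mm high, walls 4 mm, its rim 15 mm above the frame. Origin: centre of the underside, z up. Its -x end, towards the robot at the start, is the pouring lip; at its +x end stands a grab tab. It stands level when set down.
- bell_bin_tab (a point): Where to grip the bell bin: on its upright tab, which is 24 mm long in the bin's x (+31 to +55 mm), 10 mm thick in y, its top at z = 100 mm (45 mm above the rim). Pinch it along the bin's y. This point is at x = +43, y = 0, z = +78 mm in the bin's frame.
- bell_bin_lip (a point): Middle of the bell bin's pouring lip, at x = -53, y = 0, z = +55 mm in the bin's frame. Instead of a front wall a ramp falls at 37 degrees from this lip to the flat floor at x = +15 mm, so the bells roll out over the lip when the bin is tipped lip-down by well over 40 degrees (60 to 75 is good).
- tray: Loose shallow wooden tray, 60 g, nested in the bell bin's mouth: a pan 48 (x) x 50 (y) x 15 mm high with a flange 80 x 61 mm round its top (x = -45 to +35 mm, underside 12 mm up) that rests on the bin's rim. Origin: centre of the pan's underside; at the start at x = -8, z = +43 mm in the bin's frame, same yaw. It stands on its pan when set down.
- tray_knob (a point): Where to grip the tray: on the axis of its round upright knob (16 mm across, in the middle, top 49 mm above the pan's underside), 37 mm above the pan's underside.
- bell1: Small round brass bell, 16 mm across, 14 g, hidden in the bell bin under the tray. Origin: at the start the lowest point of the ball; it turns with the ball.
- bell2: The same as bell1.
- bell3: The same as bell1.
- drum_bin: Another scoop bin of the same build as the bell bin (110 x 64 x 55 mm plus tab), in another pocket, with two brass drums fixed in it, no tray on it. Origin: centre of its underside. To be left alone.
- key_bin: A third such bin with two steel winding keys fixed in it, no tray on it. Origin: centre of its underside. To be left alone.
- tin: Fixed open steel cash tin without lid, 170 (x) x 140 (y) x 70 mm high, walls 3 mm, turned by up to 0.25 rad. Origin: centre of the underside. It stands left or right of the frame, the mat on the other side.
- mat: Fixed cork mat, 180 (x) x 240 (y) x 3 mm, turned by up to 0.12 rad. Origin: centre of the underside. The jade frog sits somewhere near its middle, with room for the bin on one side of the frog (in y) and the tray on the other.
- frog: Loose green jade frog figurine, about 44 mm across and 46 mm high, on the mat, facing any way. Origin: centre of its underside. Not to be moved.
- prism_box: Loose crystal box 60 x 60 x 53 mm on the counter between robot and frame. Origin: centre of its underside. Not to be moved.
- movement: Loose bare music box movement, 55 x 70 x 32 mm, on the counter between robot and frame. Origin: centre of its underside. Not to be moved.
- music_box: Loose lacquered plum music box 96 x 136 x 75 mm behind the frame. Origin: centre of its underside. Not to be moved.
- pen_cup: Loose white pen cup, 68 mm across, 90 mm high, pens to 128 mm, behind the tin or mat. Origin: centre of its underside. Not to be moved.
- dome: Loose glass dome on a wooden foot, 80 mm across, 88 mm high, behind the tin or mat. Origin: centre of its underside. Not to be moved.

How it is judged (in metres and radians):
On the way, in this order (a step that is already met when the one before it is completed fails the run):
1. the tray stands upright on the mat while the bell bin is still in its pocket (x of tray in the frame of mat between -0.09 and 0.09 m and y of tray in the frame of mat between -0.12 and 0.12 m and z of tray in the frame of mat between -0.002 and 0.008 m and angle between tray's own z axis and vertical below 0.1 rad and x of bell_bin in the frame of frame between -0.05 and 0.05 m and y of bell_bin in the frame of frame between -0.11 and 0.11 m and z of bell_bin in the frame of frame between -0.01 and 0.04 m and linear speed of tray below 0.03 m/s), for 0.1 s.
2. the bell bin has been lifted clear of the frame, level (z of bell_bin in the frame of frame above 0.047 m and angle between bell_bin's own z axis and vertical below 0.35 rad), for 0.05 s.
3. the bell bin is tipped and all three bells are in the tin (angle between bell_bin's own z axis and vertical above 0.6 rad and x of bell1 in the frame of tin between -0.084 and 0.084 m and y of bell1 in the frame of tin between -0.069 and 0.069 m and z of bell1 in the frame of tin between -0.01 and 0.06 m and x of bell2 in the frame of tin between -0.084 and 0.084 m and y of bell2 in the frame of tin between -0.069 and 0.069 m and z of bell2 in the frame of tin between -0.01 and 0.06 m and x of bell3 in the frame of tin between -0.084 and 0.084 m and y of bell3 in the frame of tin between -0.069 and 0.069 m and z of bell3 in the frame of tin between -0.01 and 0.06 m), for 0.05 s.
At the end, for the whole second after the job is handed in: All three bells lie in the tin; the tray and the empty bell bin both stand upright (within 0.1 rad) on the mat, their origins inside the mat's outline and their undersides on its surface (within 5 mm), released and at rest; the other two bins are seated in their pockets (x of bell1 in the frame of tin between -0.084 and 0.084 m and y of bell1 in the frame of tin between -0.069 and 0.069 m and z of bell1 in the frame of tin between -0.01 and 0.06 m and x of bell2 in the frame of tin between -0.084 and 0.084 m and y of bell2 in the frame of tin between -0.069 and 0.069 m and z of bell2 in the frame of tin between -0.01 and 0.06 m and x of bell3 in the frame of tin between -0.084 and 0.084 m and y of bell3 in the frame of tin between -0.069 and 0.069 m and z of bell3 in the frame of tin between -0.01 and 0.06 m and x of tray in the frame of mat between -0.09 and 0.09 m and y of tray in the frame of mat between -0.12 and 0.12 m and z of tray in the frame of mat between -0.002 and 0.008 m and angle between each of tray, bell_bin's own z axis and vertical below 0.1 rad and x of bell_bin in the frame of mat between -0.09 and 0.09 m and y of bell_bin in the frame of mat between -0.12 and 0.12 m and z of bell_bin in the frame of mat between -0.002 and 0.008 m and x of drum_bin in the frame of frame between -0.05 and 0.05 m and y of drum_bin in the frame of frame between -0.11 and 0.11 m and z of drum_bin in the frame of frame between -0.01 and 0.012 m and x of key_bin in the frame of frame between -0.05 and 0.05 m and y of key_bin in the frame of frame between -0.11 and 0.11 m and z of key_bin in the frame of frame between -0.01 and 0.012 m and linear speed of each of bell_bin, tray below 0.02 m/s); the robot touches nothing.
It fails at once if the bell bin is tilted by more than 0.25 rad while it is still in the frame ((x of bell_bin in the frame of frame between -0.05 and 0.05 m and y of bell_bin in the frame of frame between -0.11 and 0.11 m and z of bell_bin in the frame of frame between -0.01 and 0.04 m) and angle between bell_bin's own z axis and vertical above 0.25 rad).
It fails at once if the bell bin is tipped by more than 0.8 rad with its lip more than 150 mm above the tin's rim (angle between bell_bin's own z axis and vertical above 0.8 rad and height (world z) of bell_bin_lip above 0.22 m).
It fails at once if a bystander (frog, crystal box, movement, music box, pen cup, dome) is moved more than 30 mm or toppled (distance of any of frog, prism_box, music_box, movement, pen_cup, dome from where it was at the start of the episode above 0.03 m or angle between any of frog, prism_box, music_box, movement, pen_cup, dome's own z axis and vertical above 0.5 rad).
It fails at once if one of the other two bins is moved more than 25 mm (distance of any of drum_bin, key_bin from where it was at the start of the episode above 0.025 m).
It also fails if it takes over 72 s, if anything falls off the work surface, if the arm or the gripper's body presses on something with over 40 N, if the wrist force passes 120 N, or if a joint passes its speed limit or range.

ROBOT

A 6-joint arm with a two-finger parallel gripper is mounted at the origin on the work surface. World frame = base frame: x ahead of the robot, y to its left, z up, the work surface at z = 0. Lengths are in mm, angles in rad, forces in N, time in s.
With the tool pointing down it reaches from about 300 to 775 mm from the base axis. Payload 14.6 kg.
Tool frame: the origin (TCP) lies on the front face of the gripper's body, between the roots of the fingers; the fingertips stand 97 mm ahead of it and the grasp point (between the pads) lies 78 mm ahead of it; z points along the fingers, y is the line along which they close (so a half turn about z gives the same grasp; the last joint's range is limited). The gripper opens to 94 mm and grips with 3 to 60 N. Pads are 16 mm wide; open, the fingers measure 119 mm over their backs; the gripper's body (75 mm by 177 mm) begins 78 mm behind the grasp point.
Start: joints at [-1.219, 0.3, 1.521, -0, 1.321, -0.067], TCP at [223.658, -502.461, 302.646] pointing down, gripper open.
Joint ranges: [-3.03, 3.03], [-0.79, 2.21], [0.23, 2.52], [-1.04, 4.18], [0, 3.07], [-2.55, 2.55]. Speed limits (rad/s): [2.22, 2.22, 2.57, 3.14, 3.14, 3.14].

INTERFACE

Orientations are given as [roll, pitch, yaw] about the fixed x, y, z axes, in that order (R = Rz(yaw) Ry(pitch) Rx(roll)).
In Python, from cell import * gives the robot as it stands.
- The arm moves only by the tool carry_out, never from a script. Its arguments are lists of equal length, an entry for each row: "slide": the shift along the world's x, y, z scaled (see below), a list of three; "dr": the turn, a rotation vector about the world's x, y, z scaled (see below), a list of three; "gripper": the opening in per cent of the stroke, from 0 (shut) to 100 (fully open). A call has 1 to 10 rows; each row is the pose to reach, as a shift and turn from the pose commanded when the call began, turning the shorter way round; what a row does not reach only later rows make up. The controller multiplies each number of a shift by 0.25 m and each number of a turn by 360 degrees. A row lasts 1/12 s, in which the tool goes at most 41.7 mm and 7.16 degrees, less where a joint would pass 70% of its speed; a pose out of reach is approached as far as the arm can. A call with a number of a shift or a turn outside -1 to 1 is refused whole. A call with a gripper value outside its range is refused whole. The fingers move at their own pace and stop on an object; "newtons" is the grip in N (left out, the last holds). Time passes only in rows, so rows that repeat a pose let the fingers close. It gives the time, the measured TCP pose, the force, the opening and the grip force at its end, in the units of the state.
- read_state(): the state, without advancing time (a new reading comes with each control period).
- camera(name): name is "scene" or "top" or "wrist"; returns the picture (480x640x3 uint8, red, green, blue); there is no depth.
- camera_model(name): a dict with "vfov" (degrees; the focal length in pixels is half the picture's height over the tangent of half this angle, whatever the lens; pixels are square), "cx", "cy" (the principal point, pixels), "k1" (the pictures are not rectified: a ray, as slopes to the right and down, at radius r is drawn at 1 + k1 r^2 times it, then the intrinsics apply), "R" (3x3) and "t" (3): a world point X has camera coordinates R X + t. Camera axes: x right, y down, z forward; pixel columns grow to the right and rows downward; lengths in mm; the calibration is good to about 2 mm. A picture is of the moment at which its call begins: read the wrist's pose just before it. camera_model takes no time and is no camera call; for the wrist camera it gives the pose at the moment of the call.
- sign_off(): hands the job in; it is judged then, once.
The state is a dict: "clock": time; "joints": joint angles; "qd": joint speeds; "effort": joint torques, N m; "eef_pos": TCP position; "eef_rot": TCP orientation; "wrist_force": force on the tool from outside, world axes, zero at the start; "moment": the same for the moment, N m; "finger_gap": finger opening in mm; "finger_force": force on a finger pad.
Only numpy, scipy, OpenCV 4.12 (cv2) and the standard library are available. Lean on these libraries where they do the work, as an engineer would, in place of code of your own. Each camera call takes 0.05 s, during which the arm holds its last target. There are 200 camera calls.

## Working session

There is one attempt and no reset: what is moved stays moved. The work goes in short steps, Python scripts to look and compute and a tool call to move; the robot and the scene stay as the last step left them, time stands still between calls to the robot, and variables do not carry over. Pictures are saved under pics/ and viewed, at most 10 in all, crops included, and the job is handed in when it is done.

Besides the shell and the picture viewer there is one more tool, called by a JSON object that holds its "op" and its "data", one argument or row to a line. carry_out: Moves the arm, as the interface text tells. Its arguments: {"type":"object","properties":{"slide":{"type":"array","items":{"type":"array","items":{"type":"number","minimum":-1,"maximum":1}}},"dr":{"type":"array","items":{"type":"array","items":{"type":"number","minimum":-1,"maximum":1}}},"gripper":{"type":"array","items":{"type":"number"}},"newtons":{"type":"number"}},"required":["slide","dr","gripper"]}

```bash
mkdir -p pics; python3 - <<'E'
from cell import *
import cv2
for n in ("scene","top"):
    im=camera(n); cv2.imwrite(f"pics/{n}0.png",im[:,:,::-1]); m=camera_model(n); print(n,m)
print(read_state())
E
```

```text
scene {'vfov': 47.80227067442463, 'cx': 324.4934428970526, 'cy': 239.9674665546039, 'k1': -0.12013904725696076, 'R': array([[-0.55657711,  0.83079131, -0.00277781],
       [ 0.71751392,  0.47899764, -0.50570252],
       [-0.4188027 , -0.28345556, -0.86270345]]), 't': array([ 318.41918635, -379.75839276, 1298.21016684])}
top {'vfov': 56.61061457538173, 'cx': 318.9235256644506, 'cy': 236.84977841081462, 'k1': -0.10696078037443858, 'R': array([[-0.15145928, -0.98844486, -0.00607029],
       [-0.96695757,  0.14943525, -0.20654819],
       [ 0.20506861, -0.02541393, -0.9784176 ]]), 't': array([ 72.92877007, 590.66823364, 726.94609074])}
{'clock': 0.1, 'joints': array([-1.21857749e+00,  3.00414654e-01,  1.52150397e+00, -1.05723300e-05,
        1.32067366e+00, -6.66026948e-02]), 'qd': array([ 0.00082567, -0.00149945, -0.00084705,  0.00077861, -0.00108055,
        0.00031009]), 'effort': array([ 1.90742452e-03, -5.32644475e+01, -3.53282869e+01,  7.10036047e-02,
        2.34694546e-02, -7.31724595e-05]), 'eef_pos': array([ 223.62708361, -502.34696459,  302.14985724]), 'eef_rot': array([-3.14059456e+00, -5.63103914e-05,  4.18824125e-01]), 'wrist_force': array([-0.0295098 ,  0.30487142, -0.288314  ]), 'moment': array([ 0.0488568 , -0.02380626,  0.0167953 ]), 'finger_force': 0.0, 'finger_gap': 94.19070159940098}
```

View pics/scene0.png

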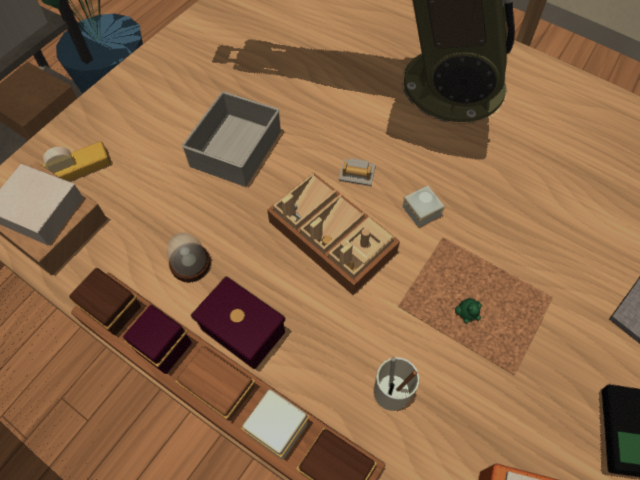

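View pics/top0.png

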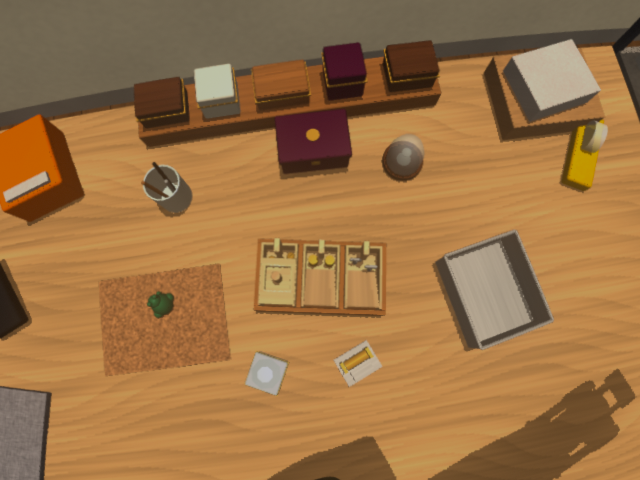

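Top view: the tray-covered bin is in the left pocket (knob ≈ (277,278)) of the frame spanning (255,240)–(386,315). The mat is at (98–230, 265–374) with the frog at (161,304), and the tin is at (440–550, 230–348).

```bash
cat > h.py <<'E'
from cell import *
import cv2, numpy as np
def KD(m):
    f=240/np.tan(np.radians(m["vfov"]/2)); return np.array([[f,0,m["cx"]],[0,f,m["cy"]],[0,0,1.]]),np.array([m["k1"],0,0,0,0])
def ray(m,uv):
    K,D=KD(m); p=cv2.undistortPoints(np.array(uv,float).reshape(-1,1,2),K,D,P=None).reshape(-1,2)
    d=np.c_[p,np.ones(len(p))]@m["R"]; return -m["R"].T@m["t"],d
def onz(m,uv,z):
    c,d=ray(m,uv); return c+d*((z-c[2])/d[:,2])[:,None]
def proj(m,X):
    K,D=KD(m); return cv2.projectPoints(np.array(X,float).reshape(-1,1,3),cv2.Rodrigues(m["R"])[0],np.array(m["t"],float),K,D)[0].reshape(-1,2)
E
python3 - <<'E'
from h import *
np.set_printoptions(precision=1,suppress=True)
m=camera_model("top")
im=cv2.imread("pics/top0.png")
print("frame",onz(m,[(257,240),(386,243),(385,315),(254,312)],45))
print("mat",onz(m,[(98,280),(222,265),(230,360),(106,374)],3))
print("tin",onz(m,[(437,263),(517,231),(551,321),(477,348)],70))
print("knob",onz(m,[(277,276)],92), "frog",onz(m,[(161,304)],25))
print("prism",onz(m,[(267,373)],53),"mov",onz(m,[(358,363)],30),"cup",onz(m,[(162,182)],90))
a=cv2.resize(im[225:325,240:400],None,fx=5,fy=5,interpolation=2); cv2.imwrite("pics/c1.png",a)
hsv=cv2.cvtColor(im,cv2.COLOR_BGR2HSV)
g=cv2.inRange(hsv,(60,60,20),(95,255,160)); g[:, 250:]=0; g[:250]=0
print("green centroid",np.argwhere(g).mean(0),g.sum()/255,[x for x in cv2.boundingRect(g)])
E
```

```text
frame [[ 609.8   93.6   45. ]
 [ 568.7 -136.2   45. ]
 [ 442.4 -111.4   45. ]
 [ 482.4  115.    45. ]]
mat [[588.2 414.4   3. ]
 [581.4 170.3   3. ]
 [405.  175.8   3. ]
 [410.1 411.4   3. ]]
tin [[ 515.8 -213.7   70. ]
 [ 549.6 -369.8   70. ]
 [ 383.8 -393.5   70. ]
 [ 362.  -253.1   70. ]]
knob [[533.1  62.5  92. ]] frog [[522.6 286.   25. ]]
prism [[376.2 105.2  53. ]] mov [[367.5 -52.1  30. ]] cup [[730.6 244.4  90. ]]
green centroid [nan nan] 0.0 [0, 0, 0, 0]<stdin>:13: RuntimeWarning: Mean of empty slice.
  ret = um.true_divide(
```

View pics/c1.png

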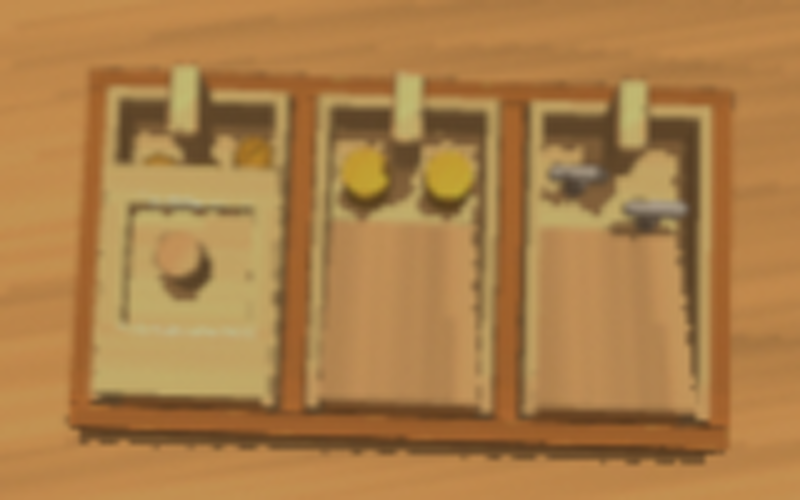

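Bell bin in the left pocket; knob at (276,276) px → about (532,64) mm, frame yaw ≈ -0.178. I move above it to check with the wrist camera.

{"op": "carry_out", "data": {
  "slide": [
    [0.2,0.37,0],
    [0.41,0.76,0],
    [0.41,0.76,0],
    [0.41,0.76,0],
    [0.41,0.76,0],
    [0.41,0.76,0]
  ],
  "dr": [
    [0,0,-0.02],
    [0,0,-0.04],
    [0,0,-0.06],
    [0,0,-0.08],
    [0,0,-0.095],
    [0,0,-0.095]
  ],
  "gripper": [60,60,60,60,60,60]
}}

```text
clock: 0.6
eef_pos: [327.1, -309.6, 302.6]
eef_rot: [-3.141, 0.0, -0.184]
wrist_force: [-0.1, 0.0, -0.0]
finger_gap: 58.1
finger_force: 0.0
```

{"op": "carry_out", "data": {
  "slide": [
    [0.41,0.76,0],
    [0.41,0.76,0],
    [0.41,0.76,0],
    [0.41,0.76,0],
    [0.41,0.76,0],
    [0.41,0.76,0]
  ],
  "dr": [
    [0,0,0],
    [0,0,0],
    [0,0,0],
    [0,0,0],
    [0,0,0],
    [0,0,0]
  ],
  "gripper": [60,60,60,60,60,60]
}}

```text
clock: 1.1
eef_pos: [430.2, -118.2, 302.5]
eef_rot: [-3.141, 0.0, -0.174]
wrist_force: [-0.2, -0.7, -0.4]
finger_gap: 56.3
finger_force: 0.0
```

{"op": "carry_out", "data": {
  "slide": [
    [0.41,0.74,0],
    [0.41,0.74,0],
    [0.41,0.74,0],
    [0.41,0.74,0],
    [0.41,0.74,0],
    [0.41,0.74,0],
    [0.41,0.74,0]
  ],
  "dr": [
    [0,0,0],
    [0,0,0],
    [0,0,0],
    [0,0,0],
    [0,0,0],
    [0,0,0],
    [0,0,0]
  ],
  "gripper": [60,60,60,60,60,60,60]
}}

```text
clock: 1.68
eef_pos: [531.5, 63.9, 301.8]
eef_rot: [3.141, 0.001, -0.175]
wrist_force: [-0.7, -0.1, -1.2]
finger_gap: 56.2
finger_force: 0.0
```

```bash
python3 - <<'E'
from h import *
import json
m=camera_model("wrist"); im=camera("wrist"); s=read_state()
cv2.imwrite("pics/w1.png",im[:,:,::-1]); print(m,s["clock"],s["eef_pos"],s["eef_rot"],s["wrist_force"])
print(proj(m,[[532,64,92]]))
json.dump({k:np.array(v).tolist() for k,v in m.items()},open("w1.json","w"))
E
```

```text
{'vfov': 62.189969518373374, 'cx': 313.30148472998286, 'cy': 234.7274404595348, 'k1': 0.02513242154755088, 'R': array([[-1.73764065e-01, -9.84786942e-01,  8.53838842e-04],
       [-9.52606784e-01,  1.68305637e-01,  2.53403881e-01],
       [-2.49692539e-01,  4.32191157e-02, -9.67360194e-01]]), 't': array([155.02441372, 467.91796759, 519.426776  ])} 1.7333 [531.06038039  62.61184197 302.01399549] [ 3.14112065e+00  1.17514431e-03 -1.76790664e-01] [1.15993011 0.04925824 0.12914265]
[[312.81674522 228.38914728]]
```

View pics/w1.png

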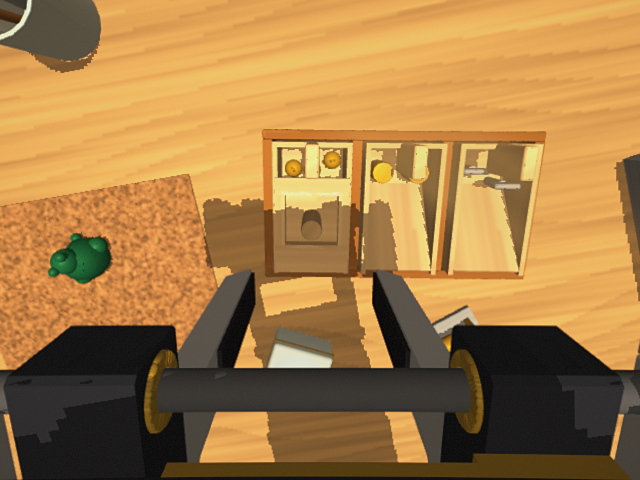

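Wrist view: frame top corners ≈ (263,130), (545,132), (523,278), (265,277); the knob is at about (311,225), leaning down in the picture; the tab is at (312,158) with bells on both sides, and the frog is at (80,258). I'll compute from the corners and zoom in on the knob.

```bash
python3 - <<'E'
from h import *
import json
np.set_printoptions(precision=1,suppress=True)
m={k:np.array(v) for k,v in json.load(open("w1.json")).items()}
P=onz(m,[(263,130),(545,132),(523,278),(265,277)],45); print(P,P.mean(0))
print(proj(m,[[532,64,92]]), "knob?",onz(m,[(311,231)],92))
f=onz(m,[(80,258)],25);print("frog",f,"mat corner",onz(m,[(190,175)],3))
im=cv2.imread("pics/w1.png"); cv2.imwrite("pics/c2.png",cv2.resize(im[125:285,255:365],None,fx=3.7,fy=3.7,interpolation=2))
hsv=cv2.cvtColor(im,cv2.COLOR_BGR2HSV); g=cv2.inRange(hsv,(50,100,20),(90,255,255)); print("frog bbox",cv2.boundingRect(g))
E
```

```text
[[ 609.7   91.8   45. ]
 [ 567.4 -134.9   45. ]
 [ 442.5 -112.2   45. ]
 [ 483.6  116.5   45. ]] [525.8  -9.7  45. ]
[[312.8 228.4]] knob? [[530.2  65.7  92. ]]
frog [[525.6 286.9  25. ]] mat corner [[582.1 173.5   3. ]]
frog bbox (48, 234, 62, 49)
```

View pics/c2.png

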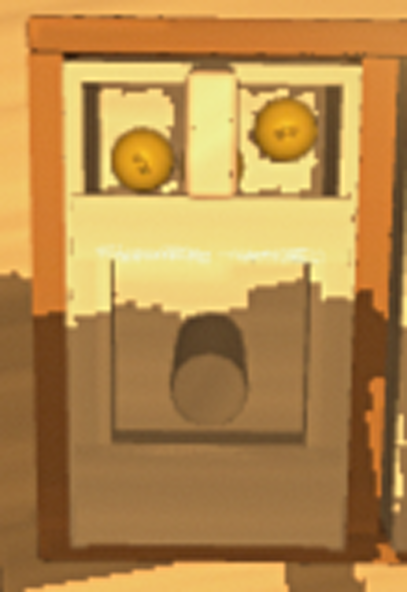

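Knob top at ≈ (311,230) px → (531.5,65), in agreement with the frame geometry. Descend, grip and lift.

{"op": "carry_out", "data": {
  "slide": [
    [0,0.01,-0.1],
    [0,0.01,-0.2],
    [0,0.01,-0.3],
    [0,0.01,-0.4],
    [0,0.01,-0.48],
    [0,0.01,-0.53],
    [0,0.01,-0.552],
    [0,0.01,-0.552],
    [0,0.01,-0.552]
  ],
  "dr": [
    [0,0,0],
    [0,0,0],
    [0,0,0],
    [0,0,0],
    [0,0,0],
    [0,0,0],
    [0,0,0],
    [0,0,0],
    [0,0,0]
  ],
  "gripper": [60,60,60,60,60,60,60,60,60],
  "newtons": 12
}}

```text
clock: 2.48
eef_pos: [531.2, 64.2, 165.4]
eef_rot: [-3.141, -0.001, -0.179]
wrist_force: [-0.3, 0.6, -0.2]
finger_gap: 56.4
finger_force: 0.0
```

{"op": "carry_out", "data": {
  "slide": [
    [0,0,0],
    [0,0,0],
    [0,0,0],
    [0,0,0],
    [0,0,0],
    [0,0,0],
    [0,0,0],
    [0,0,0]
  ],
  "dr": [
    [0,0,0],
    [0,0,0],
    [0,0,0],
    [0,0,0],
    [0,0,0],
    [0,0,0],
    [0,0,0],
    [0,0,0]
  ],
  "gripper": [40,20,5,0,0,0,0,0]
}}

```text
clock: 3.15
eef_pos: [531.2, 65.1, 164.7]
eef_rot: [-3.142, -0.0, -0.178]
wrist_force: [-0.4, 0.4, 1.7]
finger_gap: 15.6
finger_force: 12.0
```

{"op": "carry_out", "data": {
  "slide": [
    [0,0,0.06],
    [0,0,0.18],
    [0,0,0.3],
    [0,0,0.4],
    [-0.01,0.1,0.4],
    [-0.04,0.25,0.4],
    [-0.08,0.4,0.4],
    [-0.09,0.5,0.4],
    [-0.09,0.6,0.4],
    [-0.09,0.6,0.4]
  ],
  "dr": [
    [0,0,0],
    [0,0,0],
    [0,0,0],
    [0,0,0],
    [0,0,0.005],
    [0,0,0.01],
    [0,0,0.015],
    [0,0,0.02],
    [0,0,0.025],
    [0,0,0.028]
  ],
  "gripper": [0,0,0,0,0,0,0,0,0,0]
}}

```text
clock: 3.98
eef_pos: [508.0, 218.5, 264.5]
eef_rot: [-3.141, 0.0, 0.003]
wrist_force: [-0.1, 0.4, 0.2]
finger_gap: 15.3
finger_force: 12.0
```

{"op": "carry_out", "data": {
  "slide": [
    [-0.02,0.12,0],
    [-0.05,0.26,0],
    [-0.08,0.4,0],
    [-0.095,0.5,0],
    [-0.095,0.56,0],
    [-0.095,0.58,0],
    [-0.095,0.58,-0.1],
    [-0.095,0.58,-0.22],
    [-0.095,0.58,-0.32],
    [-0.095,0.58,-0.32]
  ],
  "dr": [
    [0,0,0],
    [0,0,0],
    [0,0,0],
    [0,0,0],
    [0,0,0],
    [0,0,0],
    [0,0,0],
    [0,0,0],
    [0,0,0],
    [0,0,0]
  ],
  "gripper": [0,0,0,0,0,0,0,0,0,0]
}}

```text
clock: 4.82
eef_pos: [483.9, 358.1, 179.6]
eef_rot: [3.137, 0.007, -0.003]
wrist_force: [-1.1, -0.8, -1.4]
finger_gap: 15.8
finger_force: 12.0
```

```bash
python3 - <<'E'
from h import *
m=camera_model("wrist"); im=camera("wrist"); s=read_state()
top=camera("top")
cv2.imwrite("pics/w2.png",np.hstack([cv2.resize(im[:,:,::-1],(400,300)),cv2.resize(top[200:400,60:327,::-1],(400,300))])); print(s["clock"],s["eef_pos"],s["eef_rot"],s["wrist_force"],s["finger_gap"])
E
```

```text
4.8667 [484.64810467 358.69623052 182.74675762] [ 3.13894332e+00  3.75419714e-03 -3.03634131e-03] [-0.02143742 -0.68767428  0.51367727] 15.727352643120161
```

View pics/w2.png

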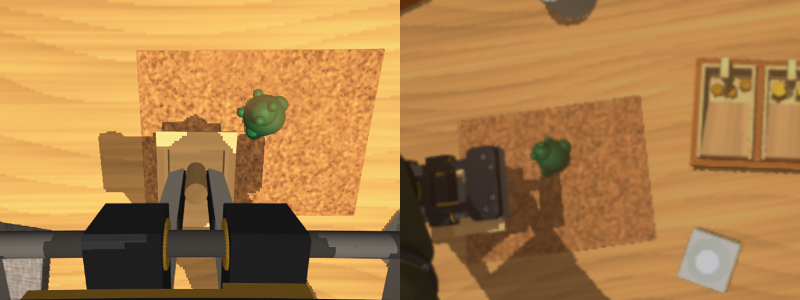

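Tray hangs over the left half of the mat, clear of the frog (wrist view frog at (262,113), tray edge at x≈237). Set it down.

{"op": "carry_out", "data": {
  "slide": [
    [0,0,-0.1],
    [0,0,-0.18],
    [0,0,-0.22],
    [0,0,-0.24],
    [0,0,-0.25],
    [0,0,-0.256],
    [0,0,-0.256],
    [0,0,-0.256]
  ],
  "dr": [
    [0,0,0],
    [0,0,0],
    [0,0,0],
    [0,0,0],
    [0,0,0],
    [0,0,0],
    [0,0,0],
    [0,0,0]
  ],
  "gripper": [0,0,0,0,0,0,0,0]
}}

```text
clock: 5.58
eef_pos: [485.2, 360.2, 121.7]
eef_rot: [-3.141, -0.001, -0.002]
wrist_force: [-0.0, 0.5, -0.2]
finger_gap: 15.7
finger_force: 12.0
```

{"op": "carry_out", "data": {
  "slide": [
    [0,0,-0.004],
    [0,0,-0.008],
    [0,0,-0.012],
    [0,0,-0.012]
  ],
  "dr": [
    [0,0,0],
    [0,0,0],
    [0,0,0],
    [0,0,0]
  ],
  "gripper": [0,0,0,0]
}}

```text
clock: 5.92
eef_pos: [485.4, 360.2, 119.3]
eef_rot: [-3.141, -0.002, -0.002]
wrist_force: [-2.6, -2.8, 12.8]
finger_gap: 15.7
finger_force: 12.0
```

{"op": "carry_out", "data": {
  "slide": [
    [0,0,0.003],
    [0,0,0.003],
    [0,0,0.003],
    [0,0,0.003],
    [0,0,0.06],
    [0,0,0.2],
    [0,0,0.36],
    [0,0,0.5],
    [0,0,0.6],
    [0,0,0.6]
  ],
  "dr": [
    [0,0,0],
    [0,0,0],
    [0,0,0],
    [0,0,0],
    [0,0,0],
    [0,0,0],
    [0,0,0],
    [0,0,0],
    [0,0,0],
    [0,0,0]
  ],
  "gripper": [25,35,45,45,45,45,45,45,45,45]
}}

```text
clock: 6.75
eef_pos: [485.8, 360.7, 273.6]
eef_rot: [-3.137, -0.007, -0.002]
wrist_force: [-0.1, 0.4, 0.2]
finger_gap: 42.2
finger_force: 0.0
```

```bash
python3 - <<'E'
from h import *
im=camera("wrist"); s=read_state()
cv2.imwrite("pics/w3.png",cv2.resize(im[:,:,::-1],(480,360))); print(s["clock"],s["eef_pos"],s["eef_rot"],s["wrist_force"],s["finger_gap"])
E
```

```text
6.8 [485.33290034 360.36999731 270.28573648] [-3.13895743e+00 -3.98094535e-03 -2.10568119e-03] [ 0.27694017 -1.10472907 -0.56800704] 42.3704245904655
```

View pics/w3.png

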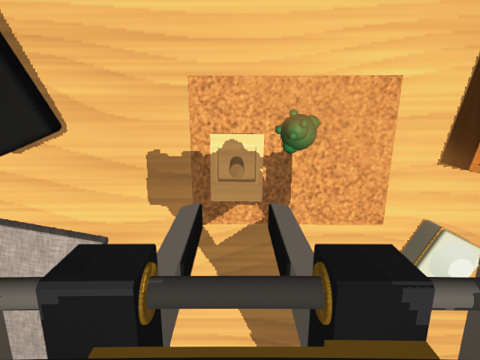

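Tray stands upright on the mat at (237,167), with the frog untouched at (297,131). Now to the bin's tab.

{"op": "carry_out", "data": {
  "slide": [
    [0.04,-0.12,0],
    [0.09,-0.27,0],
    [0.14,-0.43,0],
    [0.19,-0.6,0],
    [0.19,-0.6,0]
  ],
  "dr": [
    [0,0,-0.01],
    [0,0,-0.02],
    [0,0,-0.0285],
    [0,0,-0.0285],
    [0,0,-0.0285]
  ],
  "gripper": [40,40,40,40,40]
}}

```text
clock: 7.22
eef_pos: [533.6, 204.7, 266.0]
eef_rot: [3.14, 0.002, -0.186]
wrist_force: [0.2, -0.5, 0.4]
finger_gap: 37.6
finger_force: 0.0
```

{"op": "carry_out", "data": {
  "slide": [
    [0.05,-0.16,0],
    [0.1,-0.32,0],
    [0.15,-0.48,0],
    [0.197,-0.615,0],
    [0.197,-0.615,0],
    [0.197,-0.615,0],
    [0.197,-0.615,0],
    [0.197,-0.615,0]
  ],
  "dr": [
    [0,0,0],
    [0,0,0],
    [0,0,0],
    [0,0,0],
    [0,0,0],
    [0,0,0],
    [0,0,0],
    [0,0,0]
  ],
  "gripper": [40,40,40,40,40,40,40,40]
}}

```text
clock: 7.88
eef_pos: [581.3, 57.5, 267.0]
eef_rot: [3.142, 0.001, -0.18]
wrist_force: [-0.1, 0.4, -0.2]
finger_gap: 37.6
finger_force: 0.0
```

```bash
python3 - <<'E'
from h import *
import json
np.set_printoptions(precision=1,suppress=True)
w={k:np.array(v) for k,v in json.load(open("w1.json")).items()}
print("tab from w1",onz(w,[(305.8,160),(319,160)],105))
m=camera_model("wrist"); im=camera("wrist"); s=read_state()
print(s["clock"],s["eef_pos"],s["eef_rot"],s["wrist_force"],s["finger_gap"])
R=lambda a:np.array([np.cos(a),np.sin(a),0])
c=np.array([539.3,64.1,5]);x=R(-.18);y=R(-.18+np.pi/2);Z=np.array([0,0,1])
o=im[:,:,::-1].copy()
q=proj(m,[c+X*x+Y*y+100*Z for X,Y in((31,-5),(31,5),(55,5),(55,-5))]);print(q)
cv2.polylines(o,[np.int32(q*8)],True,(255,0,0),1,3,3) if 0 else cv2.polylines(o,[np.int32(q)],True,(255,0,0),1)
u,v=np.int32(q.mean(0)); cv2.imwrite("pics/w4.png",cv2.resize(o[max(v-90,0):v+110,max(u-120,0):u+120],None,fx=2.7,fy=2.7,interpolation=2))
E
```

```text
tab from w1 [[583.8  59.8 105. ]
 [582.2  50.8 105. ]]
7.9333 [581.3  57.5 267.2] [ 3.1  0.  -0.2] [ 0.3 -0.   0.5] 37.517644932597996
[[322.4 264.1]
 [306.9 264.1]
 [306.8 228. ]
 [322.6 228. ]]
```

View pics/w4.png

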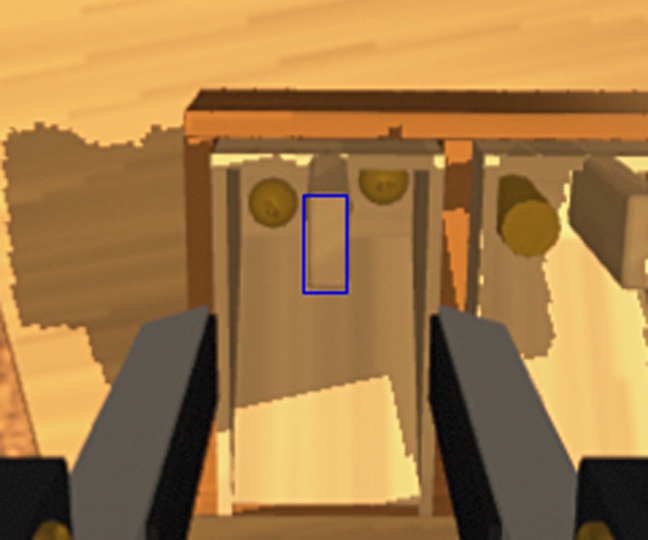

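The predicted tab outline (blue) matches the tab within ~1 mm. Descend and grip.

{"op": "carry_out", "data": {
  "slide": [
    [0,0,-0.1],
    [0,0,-0.2],
    [0,0,-0.3],
    [0,0,-0.37],
    [0,0,-0.41],
    [0,0,-0.42],
    [0,0,-0.42]
  ],
  "dr": [
    [0,0,0],
    [0,0,0],
    [0,0,0],
    [0,0,0],
    [0,0,0],
    [0,0,0],
    [0,0,0]
  ],
  "gripper": [40,40,40,40,40,40,40],
  "newtons": 50
}}

```text
clock: 8.52
eef_pos: [581.6, 56.9, 162.7]
eef_rot: [3.142, 0.0, -0.18]
wrist_force: [0.7, 1.0, 0.2]
finger_gap: 37.9
finger_force: 0.0
```

{"op": "carry_out", "data": {
  "slide": [
    [0,0,0],
    [0,0,0],
    [0,0,0],
    [0,0,0],
    [0,0,0],
    [0,0,0],
    [0,0,0],
    [0,0,0]
  ],
  "dr": [
    [0,0,0],
    [0,0,0],
    [0,0,0],
    [0,0,0],
    [0,0,0],
    [0,0,0],
    [0,0,0],
    [0,0,0]
  ],
  "gripper": [30,20,12,5,0,0,0,0]
}}

```text
clock: 9.18
eef_pos: [581.8, 56.3, 163.2]
eef_rot: [-3.141, -0.001, -0.181]
wrist_force: [-1.5, -1.0, 6.1]
finger_gap: 9.5
finger_force: 50.0
```

{"op": "carry_out", "data": {
  "slide": [
    [0,0,0.02],
    [0,0,0.05],
    [0,0,0.09],
    [0,0,0.14],
    [0,0,0.2],
    [0,0,0.28],
    [0,0,0.36],
    [0,0,0.42],
    [0,0,0.42],
    [0,0,0.42]
  ],
  "dr": [
    [0,0,0],
    [0,0,0],
    [0,0,0],
    [0,0,0],
    [0,0,0],
    [0,0,0],
    [0,0,0],
    [0,0,0],
    [0,0,0],
    [0,0,0]
  ],
  "gripper": [0,0,0,0,0,0,0,0,0,0]
}}

```text
clock: 10.02
eef_pos: [581.7, 56.3, 268.6]
eef_rot: [-3.141, -0.002, -0.181]
wrist_force: [-0.0, 0.3, -2.6]
finger_gap: 9.8
finger_force: 50.0
```

```bash
python3 - <<'E'
from h import *
im=camera("wrist");sc=camera("scene"); s=read_state()
cv2.imwrite("pics/w5.png",np.hstack([cv2.resize(im[:,:,::-1],(400,300)),cv2.resize(sc[120:300,200:440,::-1],(400,300))])); print(s["clock"],s["eef_pos"],s["eef_rot"],s["wrist_force"],s["moment"],s["joints"])
E
```

```text
10.1167 [581.3364083   56.26886871 266.73369251] [ 3.14127497e+00  1.35934506e-03 -1.81273810e-01] [-0.3822058   0.271686   -1.95771629] [0.02024442 0.03771648 0.05323737] [ 3.37911057e-02  4.05899035e-01  1.46356345e+00 -2.11971659e-05
  1.27352600e+00  1.78586725e+00]
```

View pics/w5.png

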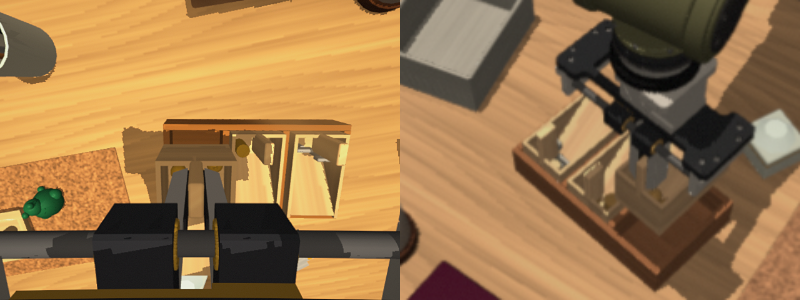

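Bin is lifted level with the bells inside; frog and tray (left edge of the wrist view) are undisturbed. Before pouring I check with a small kinematic model which yaw keeps the joints in range.

```bash
cat > ik.py <<'E'
import numpy as np
from scipy.spatial.transform import Rotation as Ro
lo=np.array([-3.03,-.79,.23,-1.04,0,-2.55]);hi=np.array([3.03,2.21,2.52,4.18,3.07,2.55])
a,b=401,444
def ik(p,R,d):
    w=p-d*R[:,2]; out=[]
    q1=np.arctan2(w[1],w[0]); r=np.hypot(w[0],w[1]); z=w[2]-(d+29); D=np.hypot(r,z)
    if D>a+b: return out
    q3=np.pi-np.arccos((a*a+b*b-D*D)/(2*a*b)); q2=np.arctan2(r,z)-np.arctan2(b*np.sin(q3),a+b*np.cos(q3))
    A=(Ro.from_euler('z',q1)*Ro.from_euler('y',q2+q3)).inv()*Ro.from_matrix(R)
    e=A.as_euler('ZYZ')
    for f in (e,[e[0]+np.pi,-e[1],e[2]+np.pi]):
        w_=lambda x,l:(x-l)%(2*np.pi)+l
        q=np.array([q1,q2,q3,w_(f[0],-1.5),f[1],w_(f[2]-np.pi/2,-np.pi)])
        out.append((min(np.minimum(q-lo,hi-q)),q))
    return out
def pose(L,psi,th):
    u=np.array([np.cos(psi),np.sin(psi),0]);Z=np.array([0,0,1.]);c,s=np.cos(th),np.sin(th)
    p=L+(96*c-103*s)*u+(96*s+103*c)*Z
    R=(Ro.from_euler('z',psi)*Ro.from_euler('y',-th)*Ro.from_euler('x',np.pi)).as_matrix()
    return p,R
E
python3 - <<'E'
from ik import *
np.set_printoptions(precision=2,suppress=True)
T=np.array([453,-308,0.])
print(ik(np.array([581.3,56.3,266.7]),Ro.from_euler('xyz',[np.pi,0,-.181]).as_matrix(),220))
for d in (160,200,250):
  for psi in np.arange(-3.2,3.2,.4):
    u=np.array([np.cos(psi),np.sin(psi),0]); res=[]
    for th,z in ((0,150),(.4,140),(.7,125),(1.0,115),(1.15,110)):
        c=ik(*pose(T+15*u+[0,0,z],psi,th),d); res.append(max(c,key=lambda t:t[0]) if c else (-9,None))
    m=min(r[0] for r in res)
    if m>0: print(d,round(psi,2),round(m,2),res[0][1],res[-1][1])
E
```

```text
[(np.float64(0.7016529292719804), array([0.1 , 0.41, 1.46, 0.  , 1.27, 1.85])), (np.float64(-1.273184991977715), array([ 0.1 ,  0.41,  1.46,  3.14, -1.27, -1.29]))]
160 -3.2 0.32 [-0.72  0.12  1.85  0.    1.17 -2.23] [-0.46  0.83  1.09 -0.49  2.27 -2.08]
160 -0.4 0.23 [-0.56  0.6   1.22  0.    1.33  1.41] [-0.7   0.07  2.2   2.31  0.37 -0.9 ]
160 -0.0 0.43 [-0.5   0.56  1.27  0.    1.31  1.07] [-0.86  0.16  2.09  1.66  0.76 -0.56]
160 0.4 0.6 [-0.44  0.49  1.37  0.    1.28  0.73] [-0.93  0.3   1.92  1.35  1.14 -0.55]
160 0.8 0.82 [-0.41  0.4   1.5   0.    1.24  0.36] [-0.94  0.46  1.7   1.13  1.47 -0.6 ]
160 1.2 0.89 [-0.39  0.3   1.63  0.    1.2  -0.02] [-0.9   0.6   1.47  0.94  1.78 -0.68]
160 1.6 0.76 [-0.41  0.2   1.76  0.    1.18 -0.44] [-0.82  0.73  1.26  0.74  2.05 -0.83]
160 2.0 0.67 [-0.47  0.12  1.85  0.    1.17 -0.9 ] [-0.73  0.83  1.09  0.49  2.27 -1.06]
160 2.4 0.62 [-0.56  0.08  1.9   0.    1.16 -1.39] [-0.63  0.88  1.    0.15  2.4  -1.42]
160 2.8 0.63 [-0.66  0.08  1.89  0.    1.16 -1.89] [-0.53  0.88  1.02 -0.25  2.38 -1.83]
200 -3.2 0.32 [-0.72  0.12  1.85  0.    1.1
[... 1041 characters left out ...]
7 [-0.5   0.56  1.27  0.    1.31  1.07] [-1.03  0.16  2.25  1.68  0.91 -0.77]
250 0.4 0.54 [-0.44  0.49  1.37  0.    1.28  0.73] [-1.11  0.37  1.98  1.3   1.24 -0.72]
250 0.8 0.85 [-0.41  0.4   1.5   0.    1.24  0.36] [-1.08  0.57  1.66  1.05  1.54 -0.72]
250 1.2 0.89 [-0.39  0.3   1.63  0.    1.2  -0.02] [-1.    0.77  1.33  0.87  1.83 -0.77]
250 1.6 0.76 [-0.41  0.2   1.76  0.    1.18 -0.44] [-0.9   0.95  1.01  0.7   2.12 -0.86]
250 2.0 0.48 [-0.47  0.12  1.85  0.    1.17 -0.9 ] [-0.77  1.12  0.71  0.49  2.37 -1.05]
250 2.4 0.29 [-0.56  0.08  1.9   0.    1.16 -1.39] [-0.64  1.22  0.52  0.16  2.54 -1.4 ]
250 2.8 0.33 [-0.66  0.08  1.89  0.    1.16 -1.89] [-0.51  1.2   0.56 -0.27  2.51 -1.86]
```

A yaw near 0.8 pours with large joint margins. Carry the bin level to the tin.

{"op": "carry_out", "data": {
  "slide": [
    [0,0,0.06],
    [0,0,0.13],
    [-0.01,-0.04,0.17],
    [-0.02,-0.1,0.17],
    [-0.04,-0.18,0.17],
    [-0.06,-0.28,0.17],
    [-0.08,-0.38,0.17],
    [-0.1,-0.48,0.17],
    [-0.1,-0.56,0.17],
    [-0.1,-0.6,0.17]
  ],
  "dr": [
    [0,0,0],
    [0,0,0],
    [0,0,0.01],
    [0,0,0.025],
    [0,0,0.04],
    [0,0,0.055],
    [0,0,0.07],
    [0,0,0.08],
    [0,0,0.085],
    [0,0,0.086]
  ],
  "gripper": [0,0,0,0,0,0,0,0,0,0]
}}

```text
clock: 10.95
eef_pos: [556.2, -95.7, 309.1]
eef_rot: [-3.141, 0.002, 0.359]
wrist_force: [-0.4, -0.6, -2.5]
finger_gap: 9.8
finger_force: 50.0
```

{"op": "carry_out", "data": {
  "slide": [
    [-0.01,-0.06,0],
    [-0.03,-0.14,0],
    [-0.05,-0.24,0],
    [-0.07,-0.34,0],
    [-0.085,-0.44,0],
    [-0.09,-0.5,-0.03],
    [-0.09,-0.524,-0.08],
    [-0.09,-0.524,-0.15],
    [-0.09,-0.524,-0.2],
    [-0.09,-0.524,-0.22]
  ],
  "dr": [
    [0,0,0.01],
    [0,0,0.02],
    [0,0,0.035],
    [0,0,0.05],
    [0,0,0.06],
    [0,0,0.068],
    [0,0,0.07],
    [0,0,0.07],
    [0,0,0.07],
    [0,0,0.07]
  ],
  "gripper": [0,0,0,0,0,0,0,0,0,0]
}}

```text
clock: 11.78
eef_pos: [533.8, -223.7, 251.8]
eef_rot: [-3.137, 0.001, 0.797]
wrist_force: [0.5, -0.1, -2.2]
finger_gap: 9.9
finger_force: 50.0
```

```bash
python3 - <<'E'
from h import *
from ik import *
np.set_printoptions(precision=3,suppress=True)
im=camera("top");sc=camera("scene"); s=read_state()
print(s["clock"],s["eef_pos"],s["eef_rot"],s["wrist_force"],s["joints"])
cv2.imwrite("pics/p1.png",np.hstack([cv2.resize(im[170:410,330:640,::-1],(400,310)),cv2.resize(sc[60:260,130:390,::-1],(400,310))]))
c0=np.array([534.2,-224.8,255.2]);psi=.8
u=np.array([np.cos(psi),np.sin(psi),0]);L=c0-96*u-[0,0,103]; print("lip",L)
for deg,dz in((10,0),(20,0),(30,0),(40,-10),(46,-18),(52,-25),(58,-32),(64,-38),(68,-42)):
    p,R=pose(L+[0,0,dz],psi,np.radians(deg))
    rv=-np.radians(deg)*np.array([-np.sin(psi),np.cos(psi),0])
    print(deg,(p-c0)/250,rv/(2*np.pi))
E
```

```text
11.8833 [ 534.117 -223.843  253.593] [-3.139  0.001  0.798] [ 0.89  -0.362 -2.342] [-0.46   0.408  1.493  0.     1.244  0.312]
lip [ 467.316 -293.666  152.2  ]
10 [-0.054 -0.056  0.06 ] [ 0.02  -0.019 -0.   ]
20 [-0.114 -0.118  0.106] [ 0.04  -0.039 -0.   ]
30 [-0.179 -0.185  0.137] [ 0.06  -0.058 -0.   ]
40 [-0.247 -0.254  0.11 ] [ 0.08  -0.077 -0.   ]
46 [-0.288 -0.297  0.078] [ 0.092 -0.089 -0.   ]
52 [-0.329 -0.339  0.044] [ 0.104 -0.101 -0.   ]
58 [-0.369 -0.38   0.004] [ 0.116 -0.112 -0.   ]
64 [-0.408 -0.42  -0.038] [ 0.128 -0.124 -0.   ]
68 [-0.433 -0.446 -0.07 ] [ 0.136 -0.132 -0.   ]
```

View pics/p1.png

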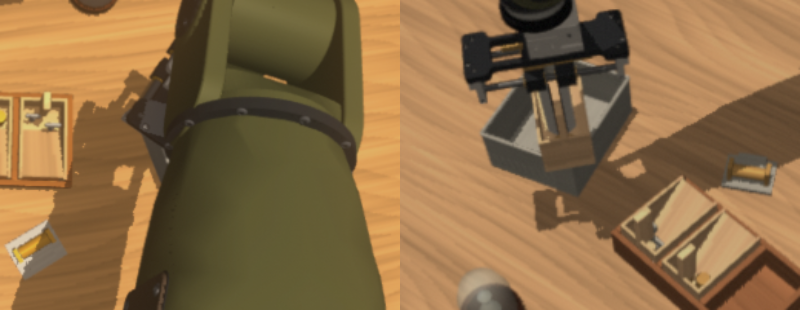

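The bin hangs level over the tin, lip above the tin's middle. Now tip it, slowly past 37°.

{"op": "carry_out", "data": {
  "slide": [
    [-0.026,-0.027,0.032],
    [-0.054,-0.056,0.06],
    [-0.083,-0.086,0.085],
    [-0.114,-0.118,0.106],
    [-0.146,-0.151,0.123],
    [-0.179,-0.185,0.137],
    [-0.213,-0.22,0.127],
    [-0.247,-0.254,0.11],
    [-0.247,-0.254,0.11]
  ],
  "dr": [
    [0.01,-0.0097,0],
    [0.02,-0.0193,0],
    [0.03,-0.029,0],
    [0.04,-0.0387,0],
    [0.05,-0.0483,0],
    [0.06,-0.058,0],
    [0.07,-0.0677,0],
    [0.08,-0.0773,0],
    [0.08,-0.0773,0]
  ],
  "gripper": [0,0,0,0,0,0,0,0,0]
}}

```text
clock: 12.63
eef_pos: [471.1, -289.5, 281.9]
eef_rot: [-3.136, -0.703, 0.794]
wrist_force: [-0.5, -0.1, -3.2]
finger_gap: 9.6
finger_force: 50.0
```

```bash
python3 - <<'E'
from h import *
from scipy.spatial.transform import Rotation as Ro
s=read_state(); R=Ro.from_euler('xyz',s["eef_rot"]).as_matrix()
print(s["clock"],s["eef_pos"],np.degrees(np.arccos(-R[2,2])),R[:,2],s["joints"],s["wrist_force"])
# predicted lip: tool x = bin x, tool z=-bin z
print("lip",s["eef_pos"]-96*R[:,0]+103*R[:,2])
E
```

```text
12.6333 [ 471.06847925 -289.46905349  281.89057179] 40.28890584486055 [ 0.44956979  0.46479351 -0.76279355] [-0.82309128  0.33641259  1.62306042  0.73158508  1.31132548 -0.2911341 ] [-0.50447494 -0.05803397 -3.171958  ]
lip [ 466.01932208 -293.79883386  141.24648548]
```

{"op": "carry_out", "data": {
  "slide": [
    [-0.02,-0.021,-0.016],
    [-0.041,-0.043,-0.032],
    [-0.062,-0.064,-0.049],
    [-0.082,-0.085,-0.066],
    [-0.102,-0.106,-0.086],
    [-0.122,-0.126,-0.106],
    [-0.161,-0.166,-0.148],
    [-0.186,-0.192,-0.18],
    [-0.186,-0.192,-0.18],
    [-0.186,-0.192,-0.18]
  ],
  "dr": [
    [0.006,-0.0058,0],
    [0.012,-0.0116,0],
    [0.018,-0.0174,0],
    [0.024,-0.0232,0],
    [0.03,-0.029,0],
    [0.036,-0.0348,0],
    [0.048,-0.0464,0],
    [0.056,-0.0541,0],
    [0.056,-0.0541,0],
    [0.056,-0.0541,0]
  ],
  "gripper": [0,0,0,0,0,0,0,0,0,0]
}}

```text
clock: 13.47
eef_pos: [426.4, -336.0, 237.5]
eef_rot: [-3.127, -1.185, 0.789]
wrist_force: [0.4, 0.5, -1.0]
finger_gap: 10.0
finger_force: 50.0
```

{"op": "carry_out", "data": {
  "slide": [
    [0,0,0],
    [0,0,0],
    [0,0,0],
    [0,0,0],
    [0,0,0],
    [0,0,0],
    [0,0,0],
    [0,0,0]
  ],
  "dr": [
    [0,0,0],
    [0,0,0],
    [0,0,0],
    [0,0,0],
    [0,0,0],
    [0,0,0],
    [0,0,0],
    [0,0,0]
  ],
  "gripper": [0,0,0,0,0,0,0,0]
}}

```text
clock: 14.13
eef_pos: [425.9, -336.2, 237.7]
eef_rot: [-3.132, -1.188, 0.793]
wrist_force: [0.0, -0.7, -2.0]
finger_gap: 10.0
finger_force: 50.0
```

```bash
cat > bells.py <<'E'
from h import *
from scipy.spatial.transform import Rotation as Ro
def blobs(n,z,box=None,sc=1):
    im=camera(n);m=camera_model(n);hsv=cv2.cvtColor(im,cv2.COLOR_RGB2HSV)
    k=cv2.inRange(hsv,(17,110,60),(32,255,255))
    N,l,st,c=cv2.connectedComponentsWithStats(k)
    for i in range(1,N):
        if st[i,4]<6: continue
        p=onz(m,[c[i]],z)[0]
        if box is None or (box[0]<p[0]<box[1] and box[2]<p[1]<box[3]): print(n,st[i],c[i].round(),p.round())
E
python3 - <<'E'
from bells import *
np.set_printoptions(precision=3,suppress=True)
s=read_state(); R=Ro.from_euler('xyz',s["eef_rot"]).as_matrix()
print(s["clock"],s["eef_pos"],np.degrees(np.arccos(-R[2,2])),s["joints"],s["wrist_force"],s["finger_gap"])
print("lip",s["eef_pos"]-96*R[:,0]+103*R[:,2])
for n in("scene","top","wrist"): blobs(n,11,(330,580,-450,-170))
E
```

```text
14.1333 [ 425.904 -336.214  237.654] 68.07285687556261 [-1.03   0.506  1.674  1.111  1.554 -0.653] [ 0.019 -0.679 -1.98 ] 9.970793902497487
lip [ 467.128 -293.031  110.137]
scene [249 119   5   7  23] [251. 122.] [ 383. -329.   11.]
top [454 222  31  40 311] [468. 242.] [ 553. -298.   11.]
top [506 222  17   5  35] [514. 224.] [ 572. -396.   11.]
top [ 466  229   63   45 1027] [490. 253.] [ 525. -336.   11.]
top [519 296   9   8  53] [523. 300.] [ 428. -378.   11.]
top [435 301  11   7  30] [441. 304.] [ 446. -222.   11.]
top [428 307   5   2   7] [430. 307.] [ 443. -201.   11.]
top [439 312   4   2   7] [440. 312.] [ 431. -218.   11.]
top [520 313  10   8  56] [524. 316.] [ 398. -374.   11.]
top [426 318  16   3  17] [434. 319.] [ 422. -204.   11.]
top [558 318   4   2   7] [560. 319.] [ 381. -442.   11.]
top [498 325  10   8  57] [502. 329.] [ 383. -327.   11.]
top [448 342  15   5  41] [455. 344.] [ 370. -234.   11.]
wrist [277 349  10  84 631] [281. 392.] [ 511. -204.   11.]
wrist [340 349  11  84 597] [345. 392.] [ 552. -244.   11.]
wrist [303 350   3   4   6] [304. 352.] [ 554.
[... 163 characters left out ...]
2 23275] [325. 451.] [ 503. -268.   11.]
wrist [329 412   8  30 171] [332. 428.] [ 520. -259.   11.]
wrist [297 421   3   6   8] [298. 424.] [ 502. -237.   11.]
wrist [306 420   4   4   6] [308. 422.] [ 509. -241.   11.]
wrist [311 420   3  11  19] [312. 425.] [ 510. -246.   11.]
wrist [319 420   3   6   8] [320. 423.] [ 516. -249.   11.]
wrist [323 420   5  12  25] [325. 426.] [ 517. -253.   11.]
wrist [319 427   7  15  33] [321. 435.] [ 510. -257.   11.]
wrist [303 429   3   3   6] [304. 430.] [ 502. -244.   11.]
wrist [298 432   4   6   9] [299. 434.] [ 497. -244.   11.]
wrist [311 432   3   8  12] [312. 436.] [ 504. -252.   11.]
wrist [291 437   4   5   6] [292. 439.] [ 490. -243.   11.]
```

Three equal brass blobs (≈55 px each) lie at (428,-378), (398,-374), (383,-327) — all in the tin. Level the bin again, raise it and carry it to the mat.

{"op": "carry_out", "data": {
  "slide": [
    [0.04,0.041,0.06],
    [0.08,0.083,0.11],
    [0.12,0.125,0.16],
    [0.16,0.165,0.19],
    [0.2,0.206,0.21],
    [0.246,0.254,0.24],
    [0.294,0.303,0.26],
    [0.342,0.353,0.27],
    [0.39,0.402,0.27],
    [0.433,0.446,0.27]
  ],
  "dr": [
    [-0.0136,0.0132,0],
    [-0.0272,0.0263,0],
    [-0.0408,0.0394,0],
    [-0.0544,0.0526,0],
    [-0.068,0.0657,0],
    [-0.0816,0.0789,0],
    [-0.0952,0.092,0],
    [-0.1088,0.1051,0],
    [-0.1224,0.1183,0],
    [-0.136,0.1314,0]
  ],
  "gripper": [0,0,0,0,0,0,0,0,0,0]
}}

```text
clock: 15.12
eef_pos: [534.8, -224.0, 306.1]
eef_rot: [3.139, 0.005, 0.798]
wrist_force: [-0.2, 0.7, -1.8]
finger_gap: 9.5
finger_force: 50.0
```

{"op": "carry_out", "data": {
  "slide": [
    [0,0.0,0],
    [0,0.06,0],
    [0,0.16,0],
    [0,0.28,0],
    [0,0.4,0],
    [0,0.52,0],
    [0,0.64,0],
    [0,0.76,0],
    [0,0.88,0],
    [0,0.88,0]
  ],
  "dr": [
    [0,0,0],
    [0,0,-0.01],
    [0,0,-0.02],
    [0,0,-0.035],
    [0,0,-0.05],
    [0,0,-0.07],
    [0,0,-0.085],
    [0,0,-0.1],
    [0,0,-0.115],
    [0,0,-0.13]
  ],
  "gripper": [0,0,0,0,0,0,0,0,0,0]
}}

```text
clock: 15.95
eef_pos: [533.7, -1.1, 305.1]
eef_rot: [-3.139, 0.0, -0.02]
wrist_force: [0.1, 0.4, -1.5]
finger_gap: 9.3
finger_force: 50.0
```

```bash
python3 - <<'E'
from h import *
np.set_printoptions(precision=3,suppress=True)
s=read_state();print(s["clock"],s["eef_pos"],s["eef_rot"],s["wrist_force"],s["joints"],s["finger_gap"])
from bells import *
blobs("top",11,(330,460,-450,-250))
E
```

```text
15.95 [533.722  -1.072 305.111] [-3.139  0.    -0.02 ] [ 0.133  0.421 -1.505] [-0.072  0.262  1.564  0.003  1.316  1.518] 9.334120993054611
top [542 285  12   4  22] [548. 286.] [ 444. -433.   11.]
top [519 296   9   8  56] [523. 300.] [ 428. -379.   11.]
top [550 304  23   8  90] [559. 308.] [ 401. -446.   11.]
top [520 313  10   8  58] [524. 316.] [ 398. -374.   11.]
top [543 322  23   6  47] [554. 325.] [ 373. -428.   11.]
top [499 325   9   8  57] [502. 328.] [ 383. -328.   11.]
top [505 337  45  10  80] [529. 341.] [ 351. -373.   11.]
top [563 337   8   3  12] [566. 338.] [ 344. -446.   11.]
top [551 339  11   3  16] [556. 340.] [ 344. -427.   11.]
top [466 349  23   6  51] [477. 352.] [ 350. -272.   11.]
```

{"op": "carry_out", "data": {
  "slide": [
    [0,0.12,0],
    [0.01,0.26,0],
    [0.015,0.42,0],
    [0.015,0.58,0],
    [0.015,0.72,0],
    [0.015,0.82,0],
    [0.015,0.88,0],
    [0.015,0.88,-0.08],
    [0.015,0.88,-0.18],
    [0.015,0.88,-0.28]
  ],
  "dr": [
    [0,0,0],
    [0,0,0],
    [0,0,0],
    [0,0,0],
    [0,0,0],
    [0,0,0],
    [0,0,0],
    [0,0,0],
    [0,0,0],
    [0,0,0]
  ],
  "gripper": [0,0,0,0,0,0,0,0,0,0]
}}

```text
clock: 16.83
eef_pos: [538.2, 214.4, 234.5]
eef_rot: [-3.14, -0.001, -0.017]
wrist_force: [0.7, -0.5, -1.8]
finger_gap: 9.7
finger_force: 50.0
```

```bash
python3 - <<'E'
from h import *
np.set_printoptions(precision=1,suppress=True)
m=camera_model("wrist");im=camera("wrist");s=read_state();print(s["clock"],s["eef_pos"],s["eef_rot"])
hsv=cv2.cvtColor(im,cv2.COLOR_RGB2HSV)
g=cv2.inRange(hsv,(50,100,20),(90,255,255));x,y,w,h=cv2.boundingRect(g);print((x,y,w,h),"frog",onz(m,[(x,y+h/2),(x+w,y+h/2),(x+w/2,y+h/2)],25))
z0=s["eef_pos"][2]-157.6
B=[s["eef_pos"]*[1,1,0]+[-43+X,Y,z0] for X,Y in((-55,-32),(-55,32),(55,32),(55,-32))]
print("bin base",np.array(B)); 
# mat right edge: mat colour near x=495
k=np.ascontiguousarray(im)
t=camera("top");mt=camera_model("top");ht=cv2.cvtColor(t,cv2.COLOR_RGB2HSV);gt=cv2.inRange(ht,(50,80,15),(95,255,255));gt[:,300:]=0;gt[:250]=0;gt[:, :90]=0
x,y,w,h=cv2.boundingRect(gt);print("top frog",(x,y,w,h),onz(mt,[(x,y+h/2),(x+w,y+h/2)],25))
E
```

```text
16.8833 [536.8 213.7 229. ] [ 3.1  0.  -0. ]
(187, 216, 61, 61) frog [[526.5 311.   25. ]
 [525.8 264.7  25. ]
 [526.1 287.9  25. ]]
bin base [[438.8 181.7  71.4]
 [438.8 245.7  71.4]
 [548.8 245.7  71.4]
 [548.8 181.7  71.4]]
top frog (0, 0, 0, 0) [[1290.1  646.2   25. ]
 [1290.1  646.2   25. ]]
```

Frog edge at y≈265, bin edge at ≈247: clear. Lower.

{"op": "carry_out", "data": {
  "slide": [
    [0,0,-0.1],
    [0,0,-0.19],
    [0,0,-0.25],
    [0,0,-0.275],
    [0,0,-0.285],
    [0,0,-0.29],
    [0,0,-0.294],
    [0,0,-0.298],
    [0,0,-0.298]
  ],
  "dr": [
    [0,0,0],
    [0,0,0],
    [0,0,0],
    [0,0,0],
    [0,0,0],
    [0,0,0],
    [0,0,0],
    [0,0,0],
    [0,0,0]
  ],
  "gripper": [0,0,0,0,0,0,0,0,0]
}}

```text
clock: 17.68
eef_pos: [538.1, 215.3, 161.3]
eef_rot: [-3.141, -0.001, -0.018]
wrist_force: [-0.5, 0.1, -1.1]
finger_gap: 9.6
finger_force: 50.0
```

{"op": "carry_out", "data": {
  "slide": [
    [0,0,-0.003],
    [0,0,-0.006],
    [0,0,-0.008],
    [0,0,-0.008]
  ],
  "dr": [
    [0,0,0],
    [0,0,0],
    [0,0,0],
    [0,0,0]
  ],
  "gripper": [0,0,0,0]
}}

```text
clock: 18.02
eef_pos: [538.3, 215.4, 161.1]
eef_rot: [-3.141, -0.002, -0.018]
wrist_force: [-7.4, -3.0, 20.0]
finger_gap: 9.8
finger_force: 50.0
```

Contact felt (20 N). Release gently and rise straight up.

{"op": "carry_out", "data": {
  "slide": [
    [0,0,0.004],
    [0,0,0.004],
    [0,0,0.004],
    [0,0,0.004],
    [0,0,0.004],
    [0,0,0.05],
    [0,0,0.15],
    [0,0,0.3],
    [0,0,0.45],
    [0,0,0.6]
  ],
  "dr": [
    [0,0,0],
    [0,0,0],
    [0,0,0],
    [0,0,0],
    [0,0,0],
    [0,0,0],
    [0,0,0],
    [0,0,0],
    [0,0,0],
    [0,0,0]
  ],
  "gripper": [15,22,30,40,40,40,40,40,40,40],
  "newtons": 10
}}

```text
clock: 18.85
eef_pos: [537.5, 215.2, 311.2]
eef_rot: [-3.142, -0.0, -0.018]
wrist_force: [0.6, 0.4, 0.9]
finger_gap: 37.6
finger_force: 0.0
```

{"op": "carry_out", "data": {
  "slide": [
    [0,-0.2,0.1],
    [0,-0.4,0.1],
    [0,-0.6,0.1],
    [0,-0.8,0.1],
    [0,-1,0.1],
    [0,-1,0.1],
    [0,-1,0.1]
  ],
  "dr": [
    [0,0,0],
    [0,0,0],
    [0,0,0],
    [0,0,0],
    [0,0,0],
    [0,0,0],
    [0,0,0]
  ],
  "gripper": [40,40,40,40,40,40,40]
}}

```text
clock: 19.43
eef_pos: [537.4, -39.9, 334.6]
eef_rot: [3.141, -0.001, -0.022]
wrist_force: [0.4, -0.6, 0.3]
finger_gap: 37.7
finger_force: 0.0
```

```bash
python3 - <<'E'
from bells import *
np.set_printoptions(precision=0,suppress=True)
s=read_state();print(s["clock"],s["eef_pos"],s["wrist_force"],s["finger_gap"])
im=camera("top");m=camera_model("top")
blobs("top",11,(375,440,-385,-320))
# pale wood on the mat = not cork: bright, low saturation
hsv=cv2.cvtColor(im,cv2.COLOR_RGB2HSV)
ref=cv2.imread("pics/top0.png")[:,:,::-1]
d=(cv2.absdiff(im,ref).max(2)>40).astype(np.uint8)*255; d[:, 240:]=0; d[:250]=0
d=cv2.morphologyEx(d,cv2.MORPH_OPEN,np.ones((3,3)))
N,l,st,c=cv2.connectedComponentsWithStats(d)
for i in range(1,N):
    if st[i,4]>40: x,y,w,h=st[i,:4]; print(st[i],onz(m,[(x,y),(x+w,y),(x+w,y+h),(x,y+h)],40)[:,:2])
# predicted bin points in the top view when upright, and whether the tab top/rim show wood
c0=np.array([495,215.5,3.]);X=lambda x,y,z:c0+[x+.02*y,-.02*x+y,z]
print("pred rim",proj(m,[X(-55,-32,55),X(-55,32,55),X(55,32,55),X(55,-32,55)]),"tab",proj(m,[X(43,0,100)]))
E
```

```text
19.4333 [537. -40. 335.] [ 0. -1.  0.] 37.68898099745499
top [519 296   8   8  53] [523. 300.] [ 428. -378.   11.]
top [520 313  10   8  58] [524. 316.] [ 398. -374.   11.]
top [498 325  10   8  60] [502. 328.] [ 383. -327.   11.]
[ 95 259  22   6  81] [[621. 400.]
 [615. 357.]
 [604. 358.]
 [610. 400.]]
[ 15 261  79  18 764] [[642. 564.]
 [618. 402.]
 [584. 404.]
 [607. 564.]]
[ 32 279  68  28 871] [[602. 528.]
 [583. 392.]
 [531. 395.]
 [549. 530.]]
[ 173  278   48   65 1846] [[565. 254.]
 [552. 167.]
 [438. 180.]
 [449. 266.]]
[196 278  15   5  56] [[558. 212.]
 [554. 185.]
 [545. 186.]
 [549. 213.]]
[ 17 280  23   7 101] [[604. 560.]
 [598. 512.]
 [584. 512.]
 [591. 560.]]
[172 287  13  59 249] [[549. 258.]
 [545. 234.]
 [441. 245.]
 [444. 268.]]
[ 28 300  72  19 542] [[563. 538.]
 [544. 394.]
 [510. 397.]
 [528. 540.]]
[ 105  301   38   55 1451] [[541. 385.]
 [531. 313.]
 [434. 322.]
 [443. 392.]]
[ 18 332  39  16 361] [[506. 561.]
 [497. 482.]
 [468. 484.]
 [477. 563.]]
[ 61 336  41  13 343] [[489. 474.]
 [479. 395.]
 [456. 397.]
 [465. 476.]]
[  0 355  35   7 162] [[468. 602.]
[... 545 characters left out ...]
 180.]
 [312. 377.]]
[123 405  25  12  91] [[354. 367.]
 [349. 322.]
 [328. 324.]
 [334. 369.]]
[ 62 418  24   8  91] [[343. 484.]
 [339. 438.]
 [325. 439.]
 [329. 485.]]
[120 419  83  22 565] [[331. 375.]
 [313. 227.]
 [277. 232.]
 [293. 379.]]
[122 449 105  15 668] [[279. 377.]
 [258. 192.]
 [234. 196.]
 [254. 380.]]
[ 53 453  68  13 308] [[284. 508.]
 [273. 379.]
 [251. 382.]
 [261. 511.]]
[ 46 467  88  13 437] [[260. 525.]
 [247. 359.]
 [225. 362.]
 [237. 527.]]
[143 466  31   7 139] [[247. 342.]
 [241. 288.]
 [229. 289.]
 [235. 344.]]
[186 472  21   6  98] [[229. 268.]
 [224. 232.]
 [215. 233.]
 [219. 269.]]
pred rim [[216. 343.]
 [180. 347.]
 [175. 284.]
 [210. 279.]] tab [[185. 286.]]
```

The bin outline (173–221, 278–346) matches the upright prediction, the tray is in place, the bells are in the tin and the gripper is clear. Hand in.

```bash
python3 -c "
from cell import *
print(sign_off())"
```

```text
the job is handed in; nothing more can be done
None
```

I handed the job in at about 19.5 s of the 72 s. The last camera check put all three bells in the tin and the tray and empty bin standing on the mat, with no sign of anything else disturbed, but no verdict came back from `sign_off()`.

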